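# Pack the last blood-tube rack and close up the transport case

### The arm

A 7-joint arm with a two-finger parallel gripper is mounted at the origin on the work surface. World frame = base frame: x ahead of the robot, y to its left, z up, the work surface at z = 0. Lengths are in m, angles in rad, forces in N, time in s.
With the tool pointing down it reaches from about 0.4 to 0.85 m from the base axis. Payload 10.4 kg.
Tool frame: the origin (TCP) lies between the finger pads; the fingertips stand manip.tip_extent ahead of it and the grasp point (between the pads) lies 6 mm ahead of it (manip.tip_extent is the distance from the TCP to the fingertips, in m); z points along the fingers, y is the line along which they close (so a half turn about z gives the same grasp; the last joint's range is limited). The gripper opens to 85 mm and grips with 20 to 120 N. Pads are 22 mm wide; open, the fingers measure 114 mm over their backs; the gripper's body (76 mm by 85 mm) begins 54 mm behind the grasp point. The pads swing forward as they close: fully open they stand 13 mm farther back than shut.
Start: joints at [1.304, 0.332, -0.065, 1.46, 0.022, 1.35, -0.088], TCP at [0.151, -0.607, 0.256] pointing down, gripper open.
Joint ranges: [-2.6, 2.6], [-0.5, 2.12], [-1.47, 1.34], [0.16, 2.42], [-1.27, 4.41], [0.06, 2.06], [-2.6, 2.6]. Speed limits (rad/s): [2.22, 2.22, 2.79, 2.79, 3.14, 3.14, 3.14].

### API

Orientations are given as a unit quaternion [x, y, z, w].
In Python, from workcell import get_obs, optics, workorder, manip gives the robot as it stands.
- The arm moves only by the tool jog_arm, never from a script. Its argument "increments" is a list of rows, each a list of 7 numbers: the shift along the tool's x, y, z in m, then the turn, a rotation vector about the tool's x, y, z in rad, then the opening, from -1 (shut) to 1 (fully open). A call has 1 to 5 rows; each row is the pose to reach, as a shift and turn from the pose commanded when the call began, along the tool's axes at that moment; what a row does not reach only later rows make up. A row lasts 1/12 s, in which the tool goes at most 41.7 mm and 7.16 degrees, less where a joint would pass 70% of its speed; a pose out of reach is approached as far as the arm can. A call with a gripper value outside its range is refused whole. The fingers move at their own pace and stop on an object; "grip_force" is the grip in N (left out, the last holds). Time passes only in rows, so rows that repeat a pose let the fingers close. It gives the time, the measured TCP pose, the force, the opening and the grip force at its end, in the units of the state.
- get_obs(): the state, without advancing time (a new reading comes with each control period).
- optics.camera(name): name is "scene" or "top"; returns a dict with "color" (420x560x3 uint8, red, green, blue), "depth" (420x560 float32, m along the optical axis (not along the pixel's ray), 0 where there is no reading), "K" (3x3 intrinsics, pixels), "R" (3x3) and "t" (3): a world point X has camera coordinates R X + t. Camera axes: x right, y down, z forward; pixel columns grow to the right and rows downward; lengths in m; the calibration is good to about 2 mm. A picture is of the moment at which its call begins.
- workorder.hand_in(): hands the job in; it is judged then, once.
The state is a dict: "clock": time; "joint_pos": joint angles; "joint_velocities": joint speeds; "tau": joint torques, N m; "position": TCP position; "ee_rot": TCP orientation; "ft_force": force on the tool from outside, world axes, zero at the start; "torque": the same for the moment, N m; "grip_width": opening from 0.0 (shut) to 1.0 (fully open); "grasp_force": force on a finger pad.
Only numpy, scipy, OpenCV 4.12 (cv2) and the standard library are available. Lean on these libraries where they do the work, as an engineer would, in place of code of your own. Each camera call takes 0.05 s, during which the arm holds its last target. There are 200 camera calls.

### The job

Pack the rack that holds the blood tubes into the empty bay of the open grey transport case, keeping it upright and lowering it gently until it stands flat on the bay's floor. Then lower the lid without slamming it until it is fully shut, and swing the black latch on its front edge down until it lies flat against the front of the case. Leave the spare rack without tubes and everything else on the table where it is.

Things in the scene. Friction and masses are not known exactly. Their poses are not given: they have to be found in the camera images.
- full_rack: The loose rack to pack: cream plastic, 80 (own x) x 142 (own y) mm, shelf 66 high, with 11 red- and lilac-capped tubes fixed in two rows along y (x = -23, +23; caps end 90 mm up). 0.24 to 0.48 kg. Origin: centre of the underside, z up. Either way round fits.
- rack_rod (a point): Middle of the tube rack's carrying rod, to lift it by: steel rod of 11 mm diameter along the rack's own y, between the tube rows, 118 mm above the underside (28 mm above the caps); straight and free from y = -55 to +55, then it turns down to the shelf. Axes of the rack.
- spare_rack: A loose rack of the same make without tubes (bystander, leave it): 80 x 142 mm, shelf with dark holes at 66, rod at 118 mm. Origin: centre of the underside.
- case: Grey plastic transport case, heavy, does not move: 250 (own x) x 170 (own y) mm, rim at 110 mm, walls and floor 6 mm; lid hinge along x at the back (y = -85), front at y = +85. Inside, x = -119 to -25 is the empty bay; then a 4 mm partition (top at 91 mm), a blue freezer brick (98 mm) and at x = 66 a fixed packed rack (rod top at 130 mm). Origin: centre of the underside, z up.
- case_bay (a point): Centre of the empty bay's floor, 6 mm above the case's underside and at own x = -72 of the case; axes those of the case. The bay is 94 mm (x) x 158 mm (y): 7 and 8 mm of play each side for a rack whose rod lies along the case's y.
- lid (a joint): Angle of the case's lid: 0 = shut, 1.57 = upright, limit 2.05 (leaning back); starts open. A stiff friction hinge holds it wherever it is left (pushing it shut takes up to about 5 N near the free edge); it can be pushed by its outer face.
- lid_hinge (a point): Middle of the lid's hinge line, on the back rim of the case (y = -85, z = 110 of the case). Own axes turn with the lid and equal the case's when shut. The lid is a shell 250 (x) x 170 (own y, from hinge to free edge) mm; its outer face is at own z = 35. A black carrying handle, 110 mm long in x, 12 thick, stands 28 mm off the outer face at own y = 75.
- lid_edge (a point): Middle of the lid's free front edge on its outer face (own y = 170, z = 35 of the lid); it is 145 mm above the table when the lid is shut. Axes of the lid.
- latch (a joint): Angle of the latch on the lid's front edge: 0 = swung home, hanging flat along the front (when the lid is shut), 1.57 = standing straight out, limit 2.0; starts standing out and stays where it is left by friction (about 1.5 N at its end).
- latch_hinge (a point): Middle of the latch's hinge, 9 mm in front of the lid's front face, 18 mm above its rim (own y = 179, z = 18 of the lid; 128 mm over the table when shut). Own x along the hinge, own z from the free end to the hinge, own y outwards when home. The latch is a black plate 56 mm wide (x), 5 thick, 48 long.
- latch_tip (a point): Middle of the free end of the latch plate, 48 mm from its hinge.
- bottle: Bystander: cream bottle, 54 mm diameter, 130 high. Origin: centre of the underside.
- kidney_dish: Bystander: steel kidney dish, about 95 x 190 mm, 32 high. Origin: on its underside.
- carton: Bystander: small carton 75 x 125 mm, 55 high. Origin: centre of the underside.
- gauze_jar: Bystander: white jar, 72 mm diameter, 85 high. Origin: centre of the underside.
- stapler: Bystander: black stapler, 130 mm long (own x), 34 wide, 55 high. Origin: centre of the underside.
Mind the look-alikes: they are no part of the job. What is shaped like the full_rack but purple is not meant.

How it is judged:
By the outcome, as a careful person would: the job done as asked, in the order asked, and still so for the second after the job is handed in, with the robot touching nothing.
It also fails if it takes over 61 s, if anything falls off the work surface, if the arm or the gripper's body presses on something with over 40 N, if the wrist force passes 120 N, or if a joint passes its speed limit or range.

## Working session

There is one attempt and no reset: what is moved stays moved. The work goes in short steps, Python scripts to look and compute and a tool call to move; the robot and the scene stay as the last step left them, time stands still between calls to the robot, and variables do not carry over. Pictures are saved under pics/ and viewed, at most 10 in all, crops included, and the job is handed in when it is done.

Besides the shell and the picture viewer there is one more tool, called after "Request:" as name([rows], argument=value, ...), one row to a line, values as JSON. jog_arm: Moves the arm, as the interface text tells. Its arguments: {"type":"object","properties":{"increments":{"type":"array"},"grip_force":{"type":"number"}},"required":["increments"]}

```bash
ls; mkdir -p pics
python3 - <<'E'
from workcell import get_obs, optics, workorder, manip
import cv2,numpy as np
print(get_obs()); print(manip.tip_extent)
ims=[]
for n in("scene","top"):
    c=optics.camera(n); np.savez(f"{n}0.npz",**c); cv2.imwrite(f"pics/{n}0.png",c["color"][:,:,::-1]); print(n,c["K"],c["R"],c["t"])
E
```

```text
pics
{'clock': 0.0, 'joint_pos': array([ 1.3043791 ,  0.33285958, -0.064736  ,  1.46095175,  0.02162992,
        1.34988716, -0.08848852]), 'joint_velocities': array([-0.00209467,  0.00086857, -0.00139777, -0.00040852, -0.00180439,
       -0.00030127,  0.00214641]), 'tau': array([-7.65205550e-04, -6.25437284e+01,  4.87198296e-02, -3.91613603e+01,
        1.60932995e-02,  9.95495589e-03,  1.62323641e-05]), 'position': array([ 0.15080624, -0.60618213,  0.2555187 ]), 'ee_rot': array([ 9.92573640e-01,  1.21643221e-01, -1.26751466e-04, -6.92967660e-04]), 'ft_force': array([ 0.22295577, -0.55515454,  0.26416226]), 'torque': array([-0.0004632 , -0.00816326, -0.00018132]), 'grasp_force': 0.0, 'grip_width': 0.9945140552807303}
0.025
scene [[454.33754518   0.         284.6622676 ]
 [  0.         454.33754518 220.48412095]
 [  0.           0.           1.        ]] [[-1.97781533e-01  9.80245918e-01  6.36180277e-04]
 [ 7.33175450e-01  1.48361517e-01 -6.63658512e-01]
 [-6.50642932e-01 -1.30792966e-01 -7.48035410e-01]] [ 0.06279632 -0.29208208  1.69420508]
top [[457.75664212   0.         278.0562877 ]
 [  0.         457.75664212 204.83805207]
 [  0.           0.           1.        ]] [[-9.93000906e-03 -9.99949914e-01 -1.25089532e-03]
 [-9.88713827e-01  1.00054247e-02 -1.49481973e-01]
 [ 1.49487001e-01 -2.47579841e-04 -9.88763660e-01]] [0.03529022 0.51063496 1.55354464]
```

View pics/scene0.png

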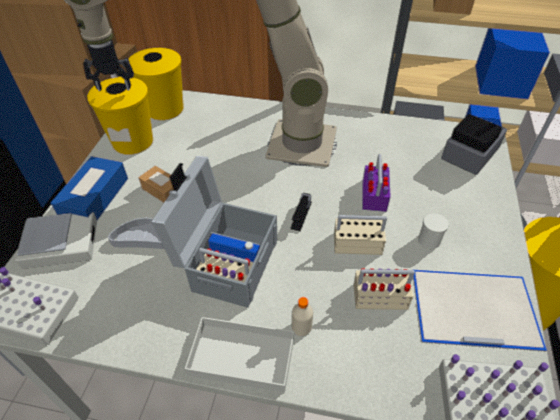

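View pics/top0.png

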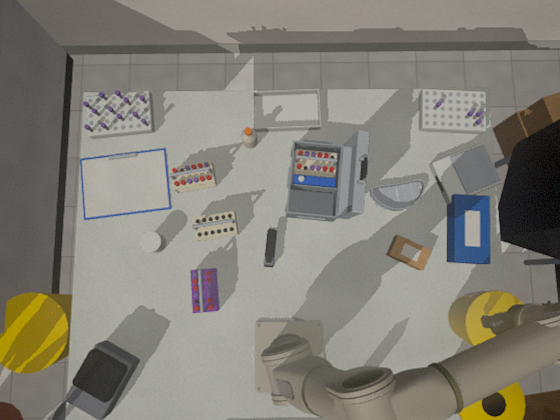

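The scene view shows the full rack at (385,289) and the case at about (230,250), with its open lid to the left. In the top view they are at (193,177) and (318,178). The empty bay is the near side at (312,203), and the look-alikes are the spare rack at (214,225) and the purple rack at (204,290).

```bash
cat > h.py <<'E'
import numpy as np,cv2
def load(n): return dict(np.load(n))
def cloud(c):
    v,u=np.mgrid[:420,:560]; d=c["depth"]
    p=np.stack([(u-c["K"][0,2])/c["K"][0,0]*d,(v-c["K"][1,2])/c["K"][1,1]*d,d],-1)
    X=(p-c["t"])@c["R"]; X[d<=0]=np.nan; return X
def ray(c,u,v,z):
    d=c["R"].T@np.linalg.solve(c["K"],[u,v,1]); o=-c["R"].T@c["t"]; return o+d*(z-o[2])/d[2]
def rect(P): return cv2.minAreaRect(P[:,:2].astype(np.float32)*1000)
E
python3 - <<'E'
from h import *
for n in("top","scene"):
    c=load(n+"0.npz");X=cloud(c)
    z=X[...,2]
    roi=np.zeros((420,560),bool)
    if n=="top": roi[155:200,165:222]=1
    else: roi[255:315,345:420]=1
    for lo,hi in((.02,.2),(.058,.072),(.082,.095),(.108,.13)):
        m=roi&(z>lo)&(z<hi); print(n,lo,m.sum(),rect(X[m]),np.nanmedian(X[m],0))
    roi[:]=0
    if n=="top": roi[120:235,275:385]=1
    else: roi[140:305,145:285]=1
    for lo,hi in((.1,.118),(.14,.4),(.2,.4)):
        m=roi&(z>lo)&(z<hi); print(n,'case',lo,m.sum(),rect(X[m]),np.nanmax(z[m]))
    # lid plane
    m=roi&(z>.15); P=X[m]; q=P.mean(0); print(q,np.linalg.svd(P-q,full_matrices=False)[2])
a=cv2.resize(cv2.imread("pics/scene0.png")[140:310,100:290],None,fx=3,fy=3,interpolation=2)
b=cv2.resize(cv2.imread("pics/top0.png")[120:230,275:380],None,fx=2,fy=2,interpolation=2)
o=np.zeros((510,790,3),np.uint8);o[:510,:570]=a;o[:220,575:785]=b;cv2.imwrite("pics/crop1.png",o)
E
```

```text
top 0.02 1062 ((616.7936401367188, 323.61767578125), (82.67568969726562, 142.724365234375), 10.270456314086914) [0.60955847 0.31946645 0.07009301]
top 0.058 499 ((616.9464721679688, 323.8027038574219), (82.23023986816406, 142.46864318847656), 10.378655433654785) [0.61043496 0.32261282 0.06684048]
top 0.082 211 ((615.0670166015625, 323.2017517089844), (63.191219329833984, 131.1380615234375), 9.087428092956543) [0.60469204 0.3186599  0.09004414]
top 0.108 138 ((615.50048828125, 323.7671813964844), (12.320869445800781, 136.97865295410156), 8.92391300201416) [0.61532718 0.32369827 0.12353624]
top case 0.1 1370 ((586.6276245117188, -107.12158966064453), (207.02296447753906, 269.20355224609375), 83.50326538085938) 0.11799305884654598
top case 0.14 1298 ((585.17529296875, -134.08221435546875), (202.1788787841797, 251.74266052246094), 83.49066162109375) 0.3400599137737811
top case 0.2 1049 ((576.2706909179688, -212.7454833984375), (45.12602233886719, 251.82960510253906), 83.8128662109375) 0.3400599137737811
[ 0.57451921 -0.21357333  0.26354737] [[-0.99354305  0.09691629  0.0589868 ]
 [ 0.050
[... 554 characters left out ...]
88, 326.9022216796875), (13.472162246704102, 138.2770538330078), 9.52196216583252) [0.61952771 0.32171686 0.12134205]
scene case 0.1 1845 ((591.919677734375, -107.4144515991211), (205.36648559570312, 262.8022155761719), 83.76744842529297) 0.11799490812849663
scene case 0.14 3304 ((576.8716430664062, -205.61264038085938), (54.82156753540039, 254.29653930664062), 83.2571792602539) 0.33323527345410137
scene case 0.2 2095 ((576.4140014648438, -209.92507934570312), (46.255516052246094, 254.39683532714844), 83.6573257446289) 0.33323527345410137
[ 0.58149624 -0.21260113  0.2308562 ] [[ 0.99088968 -0.10922766  0.07878423]
 [-0.08108497 -0.01677761  0.99656597]
 [-0.10753076 -0.99387516 -0.02548148]]
```

View pics/crop1.png

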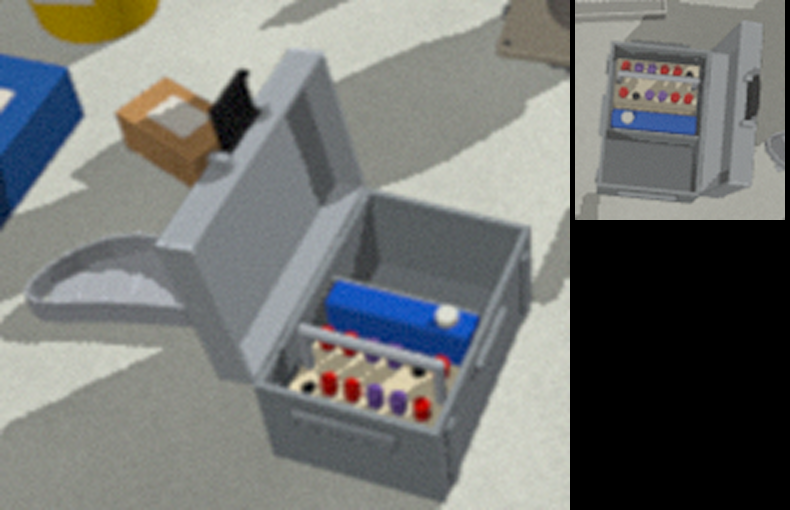

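The crop shows the case with its lid roughly upright. The latch stands out black from the lid's free edge at scene pixel (177,176). The rack is at about (0.617, 0.325) with yaw of about 10°, and its size and height match what was given. Next I'll get the case pose precisely.

```bash
cat > case.py <<'E'
from h import *
a=np.radians(-6.3);R=np.array([[np.cos(a),-np.sin(a)],[np.sin(a),np.cos(a)]])
for n in("top","scene"):
    c=load(n+"0.npz");X=cloud(c).reshape(-1,3)
    P=np.c_[(X[:,:2]-[.587,-.1])@R,X[:,2]]; z=P[:,2]
    near=(abs(P[:,0])<.17)&(abs(P[:,1])<.17)
    H=lambda v,lo,hi,b=.003: (lambda h:[(round(x*1000),k) for x,k in zip(h[1],h[0]) if k>6])(np.histogram(v,np.arange(lo,hi,b)))
    m=near&(z>.106)&(z<.114)
    print(n,'rim x',H(P[m&(P[:,1]>-.03)&(P[:,1]<.04),0],-.16,.16))
    print(' rim y',H(P[m&(abs(P[:,0])<.09),1],-.12,.14))
    m=near&(z>.08)&(z<.1); print(' partition/brick x',H(P[m&(abs(P[:,1])<.03),0],-.14,.05))
    # yaw from front rim
    m=near&(z>.106)&(z<.114)&(abs(P[:,0])<.11)&(P[:,1]>.05)
    print(' yaw corr',np.degrees(np.polyfit(P[m,0],P[m,1],1)[0]), P[m,1].mean())
    m=near&(abs(P[:,0]+.08)<.03)&(abs(P[:,1])<.05)&(z<.05);print(' floor',np.nanmedian(z[m]),m.sum())
    # lid top edge and latch
    f=(abs(P[:,0])<.14)&(P[:,1]<-.05)&(P[:,1]>-.28)&(z>.2)
    print(' lid top z',np.percentile(z[f],[95,99.5]))
    col=c["color"].reshape(-1,3); k=f&(col.max(1)<60); print(' black',k.sum(),P[k].min(0) if k.any() else 0,P[k].max(0),np.median(P[k],0))
    g=f&~k&(abs(P[:,0])<.12)
    for lo in np.arange(.2,.32,.02): 
        q=g&(z>lo)&(z<lo+.02); print('  z%.2f'%lo,np.round(np.percentile(P[q,1],[5,25,50,75,95]),3))
E
python3 case.py
```

```text
top rim x [(-124, np.int64(12)), (-121, np.int64(13)), (119, np.int64(11)), (122, np.int64(9)), (125, np.int64(9))]
 rim y [(-111, np.int64(21)), (-108, np.int64(30)), (-105, np.int64(20)), (-102, np.int64(20)), (-99, np.int64(26)), (-96, np.int64(22)), (-93, np.int64(16)), (-90, np.int64(13)), (-87, np.int64(12)), (-84, np.int64(10)), (-81, np.int64(18)), (-78, np.int64(34)), (-75, np.int64(35)), (84, np.int64(12)), (87, np.int64(36)), (90, np.int64(19))]
 partition/brick x [(-134, np.int64(17)), (-131, np.int64(8)), (-128, np.int64(7)), (-125, np.int64(9)), (-26, np.int64(10)), (-23, np.int64(20)), (-20, np.int64(12)), (-17, np.int64(16)), (-8, np.int64(10)), (-5, np.int64(11)), (-2, np.int64(9)), (4, np.int64(9)), (10, np.int64(11)), (37, np.int64(13)), (40, np.int64(11)), (43, np.int64(7)), (46, np.int64(10))]
 yaw corr -0.4878942533089447 0.08401665713093086
 floor 0.007623424690680917 415
 lid top z [0.33257801 0.33777184]
 black 76 [-0.02788954 -0.12414085  0.28487499] [ 0.02822527 -0.11557038  0.34005991] [-0.00100617 -0.1186439   0.30989051]
  z0.20 [-0.091 -0.091 -0.091 -0.
[... 917 characters left out ...]
np.int64(16)), (-5, np.int64(20)), (-2, np.int64(20)), (1, np.int64(20)), (4, np.int64(13)), (7, np.int64(22)), (10, np.int64(27)), (13, np.int64(61)), (37, np.int64(7)), (40, np.int64(7))]
 yaw corr -0.432676218924185 0.08915203344899271
 floor 0.004901233380038628 189
 lid top z [0.31734955 0.33257988]
 black 239 [-0.02996037 -0.12209973  0.2813376 ] [ 0.03218198 -0.11257858  0.33323527] [ 0.00415691 -0.11665349  0.30896271]
  z0.20 [-0.122 -0.12  -0.119 -0.118 -0.101]
  z0.22 [-0.123 -0.122 -0.121 -0.12  -0.103]
  z0.24 [-0.111 -0.106 -0.101 -0.098 -0.094]
  z0.26 [-0.13  -0.12  -0.11  -0.103 -0.098]
  z0.28 [-0.123 -0.117 -0.114 -0.11  -0.107]
  z0.30 [-0.123 -0.122 -0.119 -0.117 -0.117]
```

The case origin comes out at about (0.5895, -0.093) with yaw of about -6.7°, which puts the bay centre at about (0.518, -0.085). The lid is at about 1.70 rad. The rims, partition and floor agree with the given sizes.

```bash
cat > to.py <<'E'
import sys,numpy as np
from scipy.spatial.transform import Rotation as Ro
from workcell import get_obs
def go(x,y,z,phi,o=None):
    o=o or get_obs(); Rc=Ro.from_quat(o["ee_rot"]); f=np.radians(phi)
    Rt=Ro.from_matrix(np.array([[np.cos(f),np.sin(f),0],[np.sin(f),-np.cos(f),0],[0,0,-1]]))
    print("shift",np.round(Rc.inv().apply(np.array([x,y,z])-o["position"]),4),"rot",np.round((Rc.inv()*Rt).as_rotvec(),4))
if __name__=="__main__":
    o=get_obs(); print("pos",o["position"].round(4),"F",o["ft_force"].round(1),"t",o["clock"])
    a=list(map(float,sys.argv[1:]))
    for i in range(0,len(a),4): go(*a[i:i+4],o)
E
python3 to.py 0.35 -0.25 0.40 80 .616 .325 .22 100
```

```text
pos [ 0.1508 -0.6062  0.2556] F [ 0.3 -0.2 -0.6] t 0.1
shift [ 0.2793 -0.2978 -0.144 ] rot [-1.2000e-03 -7.0000e-04 -1.1525e+00]
shift [ 0.6762 -0.7914  0.0366] rot [-1.1000e-03 -9.0000e-04 -1.5016e+00]
```

Request:
jog_arm([
  [0.02,-0.02,-0.03,0,0,-0.12,1],
  [0.045,-0.045,-0.055,0,0,-0.24,1],
  [0.07,-0.075,-0.08,0,0,-0.36,1],
  [0.095,-0.1,-0.1,0,0,-0.48,1],
  [0.12,-0.128,-0.12,0,0,-0.6,1],
])

```text
clock: 0.52
position: [0.2344, -0.4565, 0.3743]
ee_rot: [0.911, 0.412, -0.0, 0.0]
ft_force: [0.9, -0.7, 0.4]
grip_width: 1.001
grasp_force: 0.0
```

```bash
python3 to.py 0.37 -0.25 0.40 80 .616 .325 .22 100
```

```text
pos [ 0.2344 -0.4565  0.3743] F [ 0.9 -0.7  0.4] t 0.5167
shift [ 0.2446 -0.0346 -0.0258] rot [-2.000e-04  3.000e-04 -5.469e-01]
shift [ 0.8389 -0.2296  0.1541] rot [-2.000e-04  3.000e-04 -8.959e-01]
```

Request:
jog_arm([
  [0.04,-0.006,-0.005,0,0,-0.11,1],
  [0.08,-0.012,-0.01,0,0,-0.22,1],
  [0.12,-0.018,-0.015,0,0,-0.33,1],
  [0.16,-0.024,-0.02,0,0,-0.44,1],
  [0.2,-0.03,-0.025,0,0,-0.55,1],
])

```text
clock: 0.93
position: [0.3449, -0.2868, 0.3985]
ee_rot: [0.765, 0.644, -0.0, 0.0]
ft_force: [0.6, 0.6, -0.7]
grip_width: 0.998
grasp_force: 0.0
```

```bash
python3 to.py .45 -0.05 .4 90 .616 .325 .22 100
```

```text
pos [ 0.3449 -0.2868  0.3985] F [ 0.6  0.6 -0.7] t 0.9333
shift [ 0.2512  0.0631 -0.0016] rot [-0.0002  0.0004 -0.1717]
shift [0.6492 0.1626 0.1782] rot [-3.000e-04  4.000e-04 -3.462e-01]
```

Request:
jog_arm([
  [0.04,0.01,0,0,0,-0.07,1],
  [0.08,0.02,0,0,0,-0.14,1],
  [0.12,0.03,0,0,0,-0.21,1],
  [0.16,0.04,0,0,0,-0.28,1],
  [0.2,0.05,0,0,0,-0.346,1],
])

```text
clock: 1.35
position: [0.429, -0.0986, 0.3984]
ee_rot: [0.644, 0.765, -0.0, 0.0]
ft_force: [0.8, -0.3, 0.1]
grip_width: 1.001
grasp_force: 0.0
```

Request:
jog_arm([
  [0.034,0.022,0,0,0,0,1],
  [0.068,0.045,0,0,0,0,1],
  [0.102,0.068,0,0,0,0,1],
  [0.136,0.09,0,0,0,0,1],
  [0.17,0.113,0,0,0,0,1],
])

```text
clock: 1.77
position: [0.5119, 0.0877, 0.3986]
ee_rot: [0.645, 0.764, 0.0, 0.0]
ft_force: [-0.4, -1.6, -0.6]
grip_width: 1.001
grasp_force: 0.0
```

Request:
jog_arm([
  [0.033,0.022,0.01,0,0,0,1],
  [0.066,0.043,0.03,0,0,0,1],
  [0.1,0.065,0.05,0,0,0,1],
  [0.133,0.087,0.07,0,0,0,1],
  [0.165,0.11,0.09,0,0,0,1],
])

```text
clock: 2.18
position: [0.5885, 0.2599, 0.3118]
ee_rot: [0.645, 0.764, -0.0, -0.0]
ft_force: [0.6, -1.2, 0.8]
grip_width: 1.004
grasp_force: 0.0
```

```bash
python3 to.py .616 .325 .2 99.8 .616 .325 .126 99.8
```

```text
pos [0.5885 0.2599 0.3118] F [ 0.6 -1.2  0.8] t 2.1833
shift [0.0596 0.0381 0.1117] rot [-0.0007  0.0005 -0.0024]
shift [0.0596 0.0382 0.1857] rot [-0.0007  0.0005 -0.0024]
```

Request:
jog_arm([
  [0.02,0.013,0.025,0,0,0,1],
  [0.04,0.026,0.05,0,0,0,1],
  [0.0596,0.0381,0.08,0,0,0,1],
  [0.0596,0.0381,0.1117,0,0,0,1],
  [0.0596,0.0381,0.1117,0,0,0,1],
])

```text
clock: 2.6
position: [0.613, 0.323, 0.1939]
ee_rot: [0.644, 0.765, -0.005, -0.002]
ft_force: [-0.2, -1.9, -1.6]
grip_width: 0.994
grasp_force: 0.0
```

Request:
jog_arm([
  [0,0,0.025,0,0,0,1],
  [0,0,0.05,0,0,0,1],
  [0,0,0.068,0,0,0,1],
  [0,0,0.075,0,0,0,1],
  [0,0,0.075,0,0,0,1],
])

```text
clock: 3.02
position: [0.6156, 0.3221, 0.1263]
ee_rot: [0.645, 0.764, -0.001, -0.0]
ft_force: [-0.5, 0.4, 0.1]
grip_width: 0.998
grasp_force: 0.0
```

Run:
```python
from workcell import *
import cv2,numpy as np
from h import *
o=get_obs();print(o["position"],o["ft_force"])
a=optics.camera("scene")["color"][230:330,330:440,::-1];b=optics.camera("top")["color"][130:220,150:240,::-1]
A=cv2.resize(a,(440,400));B=cv2.resize(b,(350,350));O=np.zeros((400,795,3),np.uint8);O[:,:440]=A;O[:350,445:]=B;cv2.imwrite("pics/g1.png",O)
```

```text
[0.61558504 0.32212603 0.12626037] [-0.52435376  0.42520586  0.07988309]
```

View pics/g1.png

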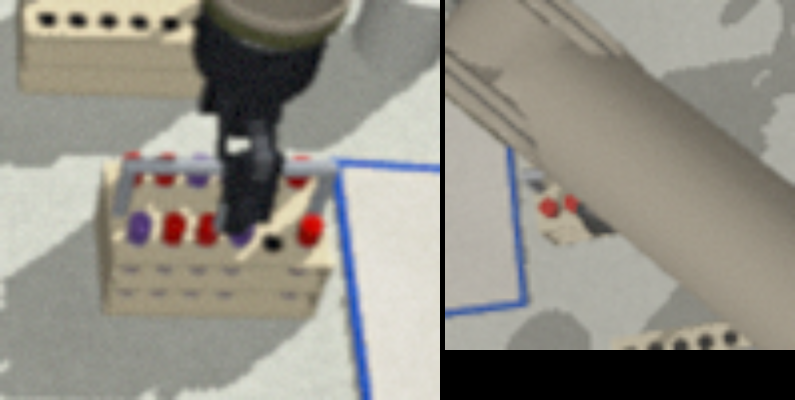

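The picture shows the fingers straddling the rod near its middle, with the front finger at about scene (391,275). I'll close now.

Request:
jog_arm([
  [0,0,0,0,0,0,-1],
  [0,0,0,0,0,0,-1],
  [0,0,0,0,0,0,-1],
  [0,0,0,0,0,0,-1],
  [0,0,0,0,0,0,-1],
], grip_force=70)

```text
clock: 3.53
position: [0.6157, 0.3234, 0.127]
ee_rot: [0.645, 0.764, 0.0, 0.0]
ft_force: [0.7, 0.7, 0.3]
grip_width: 0.299
grasp_force: 0.0
```

Request:
jog_arm([
  [0,0,0,0,0,0,-1],
  [0,0,0,0,0,0,-1],
  [0,0,0,0,0,0,-1],
  [0,0,0,0,0,0,-1],
  [0,0,0,0,0,0,-1],
])

```text
clock: 3.95
position: [0.6158, 0.3234, 0.1269]
ee_rot: [0.645, 0.764, 0.0, 0.0]
ft_force: [1.4, 0.9, 2.1]
grip_width: 0.102
grasp_force: 68.2
```

Request:
jog_arm([
  [0,0,-0.01,0,0,0,-1],
  [0,0,-0.03,0,0,0,-1],
  [0,0,-0.055,0,0,0,-1],
  [0,0,-0.08,0,0,0,-1],
  [0,0,-0.105,0,0,0,-1],
])

```text
clock: 4.37
position: [0.615, 0.3232, 0.2327]
ee_rot: [0.645, 0.764, -0.001, -0.0]
ft_force: [-0.4, 0.8, -4.1]
grip_width: 0.099
grasp_force: 68.4
```

Request:
jog_arm([
  [0,0,-0.025,0,0,0,-1],
  [0,0,-0.05,0,0,0,-1],
  [0,0,-0.07,0,0,0,-1],
  [0,0,-0.075,0,0,0,-1],
  [0,0,-0.075,0,0,0,-1],
])

```text
clock: 4.78
position: [0.6155, 0.3239, 0.308]
ee_rot: [0.645, 0.764, 0.001, 0.0]
ft_force: [0.4, 0.6, -3.5]
grip_width: 0.103
grasp_force: 68.5
```

Run:
```python
from h import *
from workcell import *
from to import go
c=optics.camera("scene");X=cloud(c);P=X.reshape(-1,3);o=get_obs();print(o["position"],o["ft_force"],o["grip_width"])
q=o["position"];near=(abs(P[:,:2]-q[:2])<.11).all(1)
# shelf plane & bottom
for lo,hi in((-.14,-.1),(-.07,-.05),(-.045,-.02)):
    m=near&(P[:,2]>q[2]+lo)&(P[:,2]<q[2]+hi);print(lo,m.sum(),rect(P[m]))
col=c["color"].reshape(-1,3).astype(int);m=near&(P[:,2]<q[2]-.03)&(P[:,2]>.1)
print("zmin",np.percentile(P[m,2],[.5,2]))
# front face (max x): tilt along y: bottom edge z by y
f=np.radians(99.8);ax=np.array([np.cos(f),np.sin(f)])
s=(P[:,:2]-q[:2])@ax
for a in np.arange(-.07,.07,.02):
    k=m&(s>a)&(s<a+.02);print(round(a,2),np.round(np.percentile(P[k,2],[1,3]),4),k.sum())
go(.518,-.085,.30,83.3,o)
```

```text
[0.61533351 0.3234806  0.30618841] [ 0.3406646  -0.1737282  -4.10669246] 0.09899850862724563
-0.14 539 ((618.0194091796875, 327.1641845703125), (81.78262329101562, 142.00025939941406), 9.514455795288086)
-0.07 1109 ((616.9813842773438, 327.3373718261719), (82.80392456054688, 143.4135284423828), 9.041037559509277)
-0.045 396 ((620.84326171875, 327.9248046875), (55.91334533691406, 138.5028076171875), 10.054641723632812)
zmin [0.18031684 0.18276134]
-0.07 [0.1812 0.1837] 448
-0.05 [0.1818 0.183 ] 370
-0.03 [0.1826 0.1833] 359
-0.01 [0.1826 0.1838] 322
0.01 [0.1824 0.1831] 311
0.03 [0.1823 0.1832] 364
0.05 [0.1803 0.1828] 393
0.07 [0.1836 0.1838] 90
shift [-0.3862 -0.1648  0.0063] rot [-0.0003  0.0003  0.2863]
```

Request:
jog_arm([
  [-0.03,-0.013,0,0,0,0.06,-1],
  [-0.065,-0.028,0,0,0,0.12,-1],
  [-0.1,-0.043,0,0,0,0.18,-1],
  [-0.14,-0.06,0,0,0,0.24,-1],
  [-0.175,-0.075,0,0,0,0.286,-1],
])

```text
clock: 5.25
position: [0.5697, 0.1358, 0.3041]
ee_rot: [0.748, 0.663, -0.002, -0.001]
ft_force: [0.2, -1.3, -2.7]
grip_width: 0.102
grasp_force: 68.5
```

```bash
python3 to.py .5165 -.087 .30 83.4
```

```text
pos [0.5697 0.1358 0.3041] F [ 0.2 -1.3 -2.7] t 5.25
shift [-0.2275 -0.0259  0.0045] rot [-0.0034  0.0013 -0.0056]
```

Request:
jog_arm([
  [-0.04,-0.005,0,0,0,0,-1],
  [-0.08,-0.009,0,0,0,0,-1],
  [-0.12,-0.013,0,0,0,0,-1],
  [-0.155,-0.018,0,0,0,0,-1],
  [-0.185,-0.021,0,0,0,0,-1],
])

```text
clock: 5.67
position: [0.5267, -0.0464, 0.3047]
ee_rot: [0.748, 0.663, -0.001, -0.001]
ft_force: [0.5, -0.7, -3.4]
grip_width: 0.097
grasp_force: 68.5
```

Request:
jog_arm([
  [-0.02,-0.003,0.01,0,0,0,-1],
  [-0.035,-0.004,0.03,0,0,0,-1],
  [-0.04,-0.005,0.04,0,0,0,-1],
  [-0.04,-0.005,0.04,0,0,0,-1],
  [-0.04,-0.005,0.04,0,0,0,-1],
])

```text
clock: 6.08
position: [0.5185, -0.0812, 0.2658]
ee_rot: [0.747, 0.665, -0.0, -0.001]
ft_force: [1.4, 1.6, -2.2]
grip_width: 0.101
grasp_force: 68.4
```

```bash
python3 to.py .5165 -.087 .25 83.4
python3 - <<'E'
from h import *
from workcell import *
O=np.zeros((420,800,3),np.uint8)
for n in("scene","top"):
    c=optics.camera(n);np.savez(n+"1.npz",**c);X=cloud(c);P=X.reshape(-1,3);q=get_obs()["position"]
    near=(abs(P[:,:2]-q[:2])<.1).all(1)
    for lo,hi in((-.12,-.08),(-.075,-.05)):
        m=near&(P[:,2]>q[2]+lo)&(P[:,2]<q[2]+hi);print(n,lo,m.sum(),rect(P[m]))
    if n=="scene": O[:400,:400]=cv2.resize(c["color"][150:310,150:310,::-1],(400,400))
    else: O[:390,405:795]=cv2.resize(c["color"][110:240,270:400,::-1],(390,390))
cv2.imwrite("pics/p1.png",O)
E
```

```text
pos [ 0.5185 -0.0812  0.2658] F [ 1.4  1.6 -2.2] t 6.0833
shift [-0.006  -0.0013  0.0158] rot [-0.0023 -0.001  -0.0012]
scene -0.12 563 ((519.2637939453125, -97.24925231933594), (187.62977600097656, 92.88396453857422), 78.648193359375)
scene -0.075 887 ((516.4766235351562, -96.58592987060547), (188.1310577392578, 91.83065795898438), 78.35662841796875)
top -0.12 42 ((519.6002197265625, -40.043846130371094), (63.55440139770508, 69.94264221191406), 83.5514907836914)
top -0.075 271 ((525.2911987304688, -35.27800369262695), (55.96424865722656, 83.84535217285156), 89.3880844116211)
```

View pics/p1.png

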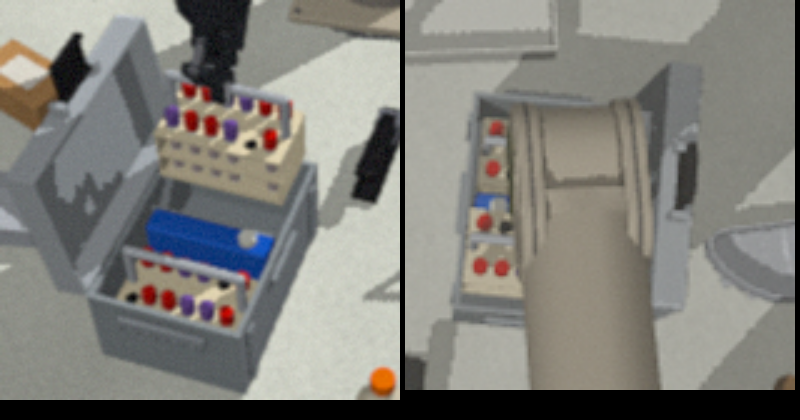

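The rack hangs level above the bay: scene (240,206), with the lid behind it. I'll check the offset in the same camera using the case frame.

Run:
```python
from h import *
c=load("scene1.npz");P=cloud(c).reshape(-1,3);C=cv2.cvtColor(c["color"],cv2.COLOR_RGB2HSV).reshape(-1,3)
m=(P[:,2]>.145)&(P[:,2]<.208)&(C[:,0]>8)&(C[:,0]<32)&(C[:,1]>35)&(abs(P[:,0]-.518)<.1)&(abs(P[:,1]+.085)<.12)
r=rect(P[m]);print('rack',m.sum(),r)
# case in the same camera: rims (front & both x walls)
a=np.radians(-6.7);R=np.array([[np.cos(a),-np.sin(a)],[np.sin(a),np.cos(a)]]);o=np.array([.5895,-.0932])
L=lambda p:(p-o)@R
print('rack in case frame',L(np.array(r[0])/1000),'want -.072,0')
p=L(P[:,:2]); q=L(P[m,:2]);print('rack ext',np.percentile(q,[1,99],0))
z=abs(P[:,2]-.11)<.005;g=C[:,1]<40
k=z&(abs(p[:,0])<.11)&(abs(p[:,1]-.085)<.02);print('front',np.percentile(p[k,1],[3,50,97]),np.degrees(np.polyfit(p[k,0],p[k,1],1)[0]))
k=z&(abs(p[:,1])<.07)&(abs(p[:,0]-.125)<.02);print('xfar',np.percentile(p[k,0],[3,50,97]))
k=z&(abs(p[:,1])<.07)&(abs(p[:,0]+.125)<.02);print('xnear',np.percentile(p[k,0],[3,50,97]),k.sum())
```

```text
rack 1190 ((521.776611328125, -77.01693725585938), (144.0036163330078, 83.88030242919922), 84.15515899658203)
rack in case frame [-0.06914897  0.00817121] want -.072,0
rack ext [[-0.10841965 -0.06143667]
 [-0.02965     0.07926047]]
front [0.07457864 0.08503801 0.08815788] -0.1494157824696299
xfar [0.11768558 0.12262959 0.12627903]
xnear [-0.11913594 -0.11913594 -0.11913594] 1
```

Request:
jog_arm([
  [-0.006,-0.0017,0.005,0,0,0,-1],
  [-0.006,-0.0017,0.015,0,0,0,-1],
  [-0.006,-0.0017,0.025,0,0,0,-1],
  [-0.006,-0.0017,0.032,0,0,0,-1],
  [-0.006,-0.0017,0.035,0,0,0,-1],
])

```text
clock: 6.6
position: [0.5159, -0.0877, 0.2299]
ee_rot: [0.747, 0.665, -0.001, -0.001]
ft_force: [-0.4, 0.0, -2.6]
grip_width: 0.099
grasp_force: 68.4
```

Request:
jog_arm([
  [0,0,0.01,0,0,0,-1],
  [0,0,0.02,0,0,0,-1],
  [0,0,0.03,0,0,0,-1],
  [0,0,0.04,0,0,0,-1],
  [0,0,0.045,0,0,0,-1],
])

```text
clock: 7.02
position: [0.516, -0.0879, 0.1848]
ee_rot: [0.747, 0.665, -0.0, -0.001]
ft_force: [0.6, 0.2, -2.9]
grip_width: 0.099
grasp_force: 68.4
```

```bash
python3 to.py .5165 -.087 .131 83.4
```

```text
pos [ 0.516  -0.0879  0.1848] F [ 0.6  0.2 -2.9] t 7.0167
shift [0.0009 0.0005 0.0538] rot [-0.0018 -0.0003 -0.0017]
```

Request:
jog_arm([
  [0.001,0,0.008,0,0,0,-1],
  [0.001,0,0.018,0,0,0,-1],
  [0.001,0,0.028,0,0,0,-1],
  [0.001,0,0.036,0,0,0,-1],
  [0.001,0,0.042,0,0,0,-1],
])

```text
clock: 7.43
position: [0.5164, -0.0869, 0.1435]
ee_rot: [0.747, 0.665, -0.0, -0.0]
ft_force: [0.1, 0.0, -3.8]
grip_width: 0.097
grasp_force: 68.5
```

Request:
jog_arm([
  [0,0,0.0015,0,0,0,-1],
  [0,0,0.003,0,0,0,-1],
  [0,0,0.0045,0,0,0,-1],
  [0,0,0.006,0,0,0,-1],
  [0,0,0.0075,0,0,0,-1],
])

```text
clock: 7.85
position: [0.517, -0.087, 0.1374]
ee_rot: [0.747, 0.665, 0.0, 0.0]
ft_force: [0.4, 1.0, -4.3]
grip_width: 0.102
grasp_force: 68.4
```

Request:
jog_arm([
  [0,0,0.0005,0,0,0,-1],
  [0,0,0.001,0,0,0,-1],
  [0,0,0.0015,0,0,0,-1],
  [0,0,0.002,0,0,0,-1],
  [0,0,0.0025,0,0,0,-1],
])

```text
clock: 8.27
position: [0.5168, -0.087, 0.1347]
ee_rot: [0.747, 0.665, 0.0, 0.0]
ft_force: [-0.5, 0.2, -2.9]
grip_width: 0.1
grasp_force: 68.4
```

Request:
jog_arm([
  [0,0,0.0005,0,0,0,-1],
  [0,0,0.001,0,0,0,-1],
  [0,0,0.0015,0,0,0,-1],
  [0,0,0.0015,0,0,0,-1],
  [0,0,0.0015,0,0,0,-1],
])

```text
clock: 8.68
position: [0.5167, -0.087, 0.1332]
ee_rot: [0.747, 0.665, -0.0, 0.0]
ft_force: [0.7, -0.5, -4.3]
grip_width: 0.097
grasp_force: 68.4
```

Request:
jog_arm([
  [0,0,0.0005,0,0,0,-1],
  [0,0,0.001,0,0,0,-1],
  [0,0,0.0015,0,0,0,-1],
  [0,0,0.0015,0,0,0,-1],
  [0,0,0.0015,0,0,0,-1],
])

```text
clock: 9.1
position: [0.5173, -0.0872, 0.1328]
ee_rot: [0.747, 0.664, 0.0, 0.001]
ft_force: [-2.7, -0.8, 7.7]
grip_width: 0.1
grasp_force: 69.8
```

Request:
jog_arm([
  [0,0,-0.0005,0,0,0,-0.9],
  [0,0,-0.0005,0,0,0,-0.7],
  [0,0,-0.0005,0,0,0,-0.5],
  [0,0,-0.0005,0,0,0,-0.3],
  [0,0,-0.0005,0,0,0,-0.3],
])

```text
clock: 9.52
position: [0.5167, -0.0869, 0.1321]
ee_rot: [0.747, 0.665, -0.0, -0.0]
ft_force: [0.0, -0.6, 0.1]
grip_width: 0.351
grasp_force: 0.0
```

Request:
jog_arm([
  [0,0,-0.0005,0,0,0,-0.3],
  [0,0,-0.01,0,0,0,-0.3],
  [0,0,-0.03,0,0,0,-0.3],
  [0,0,-0.06,0,0,0,-0.3],
  [0,0,-0.1,0,0,0,-0.3],
])

```text
clock: 9.93
position: [0.5154, -0.0867, 0.2321]
ee_rot: [0.747, 0.665, -0.001, -0.002]
ft_force: [2.3, -0.1, 0.8]
grip_width: 0.345
grasp_force: 0.0
```

Request:
jog_arm([
  [0,0,-0.04,0,0,0,-0.3],
  [0,0,-0.08,0,0,0,-0.3],
  [-0.03,0.03,-0.11,0,0,0,-1],
  [-0.06,0.04,-0.14,0,0,0,-1],
  [-0.08,0.07,-0.16,0,0,0,-1],
])

```text
clock: 10.35
position: [0.5704, -0.1702, 0.3911]
ee_rot: [0.748, 0.664, 0.0, 0.002]
ft_force: [0.9, -0.4, 1.3]
grip_width: 0.005
grasp_force: 0.0
```

Run:
```python
from h import *
from workcell import *
from to import go
print(get_obs()["position"],get_obs()["ft_force"])
a=np.radians(-6.7);R=np.array([[np.cos(a),-np.sin(a)],[np.sin(a),np.cos(a)]]);o=np.array([.5895,-.0932])
c=optics.camera("scene");P=cloud(c).reshape(-1,3);p=(P[:,:2]-o)@R;z=P[:,2]
C=cv2.cvtColor(c["color"],cv2.COLOR_RGB2HSV).reshape(-1,3)
near=(abs(p[:,0]+.072)<.045)&(abs(p[:,1])<.08)
k=near&(z>.115)&(z<.135);print('rod z',np.median(z[k]),k.sum(),p[k].min(0),p[k].max(0))
k=near&(C[:,0]>8)&(C[:,0]<32)&(C[:,1]>35)&(z>.06)&(z<.08);print('shelf z',np.median(z[k]),np.percentile(p[k],[1,99],0))
for n in("-",):
  O=np.zeros((420,800,3),np.uint8)
  O[:400,:400]=cv2.resize(c["color"][150:310,150:310,::-1],(400,400))
  t=optics.camera("top");O[:390,405:795]=cv2.resize(t["color"][110:240,270:400,::-1],(390,390))
cv2.imwrite("pics/p2.png",O)
# lid-closing path, contact own (150,35), tip 25mm ahead of TCP
for th in (1.7,1.4,1.1,.8,.5,.25,0):
    y=-.085+.15*np.cos(th)-.035*np.sin(th);zz=.11+.15*np.sin(th)+.035*np.cos(th);w=o+R@[0,y];print(th,w.round(3),round(zz+.025,3))
```

```text
[ 0.57042083 -0.17018253  0.39110785] [ 0.92932854 -0.35458279  1.25409926]
rod z 0.12649732317132356 192 [-0.07756517 -0.06649673] [-0.06338243  0.07092075]
shelf z 0.07096150398139749 [[-0.10510695 -0.06653286]
 [-0.0398363   0.06693647]]
1.7 [ 0.573 -0.231] 0.279
1.4 [ 0.579 -0.187] 0.289
1.1 [ 0.584 -0.141] 0.285
0.8 [ 0.589 -0.099] 0.267
0.5 [ 0.593 -0.064] 0.238
0.25 [ 0.596 -0.042] 0.206
0 [ 0.597 -0.029] 0.17
```

View pics/p2.png

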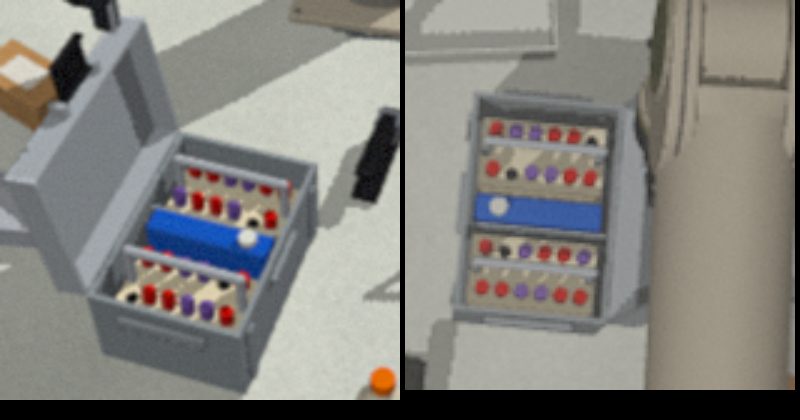

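The rack stands in the bay. Its rod is at z 0.1265 and its shelf at 0.071, centred within about 2 mm. I'll take the hand behind the lid at own x = -85, clear of the latch and handle.

```bash
python3 to.py .487 -.29 .395 83.3 .487 -.29 .272 83.3
```

```text
pos [ 0.5734 -0.1739  0.3897] F [-0.4  0.3 -1.3] t 10.45
shift [-0.1258 -0.0714 -0.0056] rot [ 0.0047  0.0001 -0.0067]
shift [-0.1258 -0.072   0.1174] rot [ 0.0047  0.0001 -0.0067]
```

Request:
jog_arm([
  [-0.03,-0.018,-0.006,0,0,0,-1],
  [-0.06,-0.036,-0.006,0,0,0,-1],
  [-0.095,-0.054,-0.006,0,0,0,-1],
  [-0.126,-0.0715,-0.006,0,0,0,-1],
  [-0.126,-0.0715,-0.006,0,0,0,-1],
])

```text
clock: 10.87
position: [0.4808, -0.2924, 0.3931]
ee_rot: [0.751, 0.661, -0.002, 0.0]
ft_force: [-0.1, -1.1, -0.1]
grip_width: -0.004
grasp_force: 0.0
```

Request:
jog_arm([
  [0,0,0.025,0,0,0,-1],
  [0,0,0.055,0,0,0,-1],
  [0,0,0.09,0,0,0,-1],
  [0,0,0.12,0,0,0,-1],
  [0,0,0.12,0,0,0,-1],
])

```text
clock: 11.28
position: [0.4829, -0.284, 0.2676]
ee_rot: [0.747, 0.665, -0.001, -0.004]
ft_force: [-1.4, 0.7, -0.8]
grip_width: -0.001
grasp_force: 0.0
```

```bash
cat > lid.py <<'E'
import numpy as np
from to import *
a=np.radians(-6.7);R=np.array([[np.cos(a),-np.sin(a)],[np.sin(a),np.cos(a)]]);o=np.array([.5895,-.0932])
s=get_obs();Rc=Ro.from_quat(s["ee_rot"]);print(s["position"].round(4),s["ft_force"].round(1),s["clock"],s["ee_rot"].round(3))
q=s["position"]; print("own",((q[:2]-o)@R).round(4))
for th in np.arange(1.7,-.01,-.1):
    y=-.085+.15*np.cos(th)-.035*np.sin(th)-.011;zz=.11+.15*np.sin(th)+.035*np.cos(th)+.025
    w=np.r_[o+R@[-.085,y],zz];print(round(th,2),Rc.inv().apply(w-q).round(4))
E
python3 lid.py
```

```text
[ 0.4829 -0.284   0.2676] [-1.4  0.7 -0.8] 11.2833 [ 0.747  0.665 -0.001 -0.004]
own [-0.0836 -0.202 ]
1.7 [ 0.052  -0.0015 -0.0114]
1.6 [ 0.0667 -0.0015 -0.0161]
1.5 [ 0.0817 -0.0015 -0.0192]
1.4 [ 0.0971 -0.0015 -0.0208]
1.3 [ 0.1125 -0.0015 -0.0209]
1.2 [ 0.1278 -0.0015 -0.0194]
1.1 [ 0.1429 -0.0015 -0.0164]
1.0 [ 0.1576 -0.0014 -0.0119]
0.9 [ 0.1718 -0.0014 -0.006 ]
0.8 [ 0.1854 -0.0013  0.0013]
0.7 [ 0.1981 -0.0013  0.0099]
0.6 [ 0.2099 -0.0012  0.0198]
0.5 [ 0.2207 -0.0011  0.0308]
0.4 [ 0.2304 -0.001   0.0428]
0.3 [ 0.2387 -0.0009  0.0557]
0.2 [ 0.2458 -0.0008  0.0694]
0.1 [ 0.2514 -0.0007  0.0837]
-0.0 [ 0.2556 -0.0006  0.0985]
```

Request:
jog_arm([
  [0.02,-0.0015,-0.004,0,0,0,-1],
  [0.038,-0.0015,-0.009,0,0,0,-1],
  [0.05,-0.0015,-0.011,0,0,0,-1],
  [0.059,-0.0015,-0.0138,0,0,0,-1],
  [0.0667,-0.0015,-0.0161,0,0,0,-1],
])

```text
clock: 11.7
position: [0.4922, -0.2193, 0.2907]
ee_rot: [0.747, 0.664, -0.0, 0.002]
ft_force: [0.2, -4.3, 1.8]
grip_width: -0.001
grasp_force: 2.4
```

```bash
python3 lid.py
```

```text
[ 0.4922 -0.2193  0.2907] [ 0.2 -4.3  1.8] 11.7 [ 0.747  0.664 -0.     0.002]
own [-0.0819 -0.1365]
1.7 [-0.0135 -0.0031  0.0115]
1.6 [ 0.0012 -0.0031  0.0068]
1.5 [ 0.0162 -0.0031  0.0036]
1.4 [ 0.0315 -0.0031  0.0019]
1.3 [ 0.0469 -0.0031  0.0017]
1.2 [ 0.0623 -0.0031  0.0031]
1.1 [ 0.0774 -0.0032  0.006 ]
1.0 [ 0.0922 -0.0032  0.0104]
0.9 [ 0.1064 -0.0032  0.0162]
0.8 [ 0.12   -0.0032  0.0234]
0.7 [ 0.1328 -0.0033  0.032 ]
0.6 [ 0.1447 -0.0033  0.0418]
0.5 [ 0.1555 -0.0033  0.0527]
0.4 [ 0.1652 -0.0034  0.0647]
0.3 [ 0.1737 -0.0034  0.0775]
0.2 [ 0.1808 -0.0034  0.0912]
0.1 [ 0.1865 -0.0035  0.1055]
-0.0 [ 0.1908 -0.0035  0.1203]
```

Request:
jog_arm([
  [0.009,-0.003,0.005,0,0,0,-1],
  [0.018,-0.003,0.004,0,0,0,-1],
  [0.027,-0.003,0.003,0,0,0,-1],
  [0.036,-0.003,0.002,0,0,0,-1],
  [0.045,-0.003,0.002,0,0,0,-1],
])

```text
clock: 12.12
position: [0.4939, -0.1737, 0.2874]
ee_rot: [0.748, 0.664, -0.0, 0.0]
ft_force: [-3.2, -3.1, 4.8]
grip_width: 0.001
grasp_force: 2.3
```

```bash
python3 lid.py | grep -vE '^1.[4567]'
```

```text
[ 0.4939 -0.1737  0.2874] [-3.2 -3.1  4.8] 12.1167 [ 0.748  0.664 -0.     0.   ]
own [-0.0856 -0.0911]
1.3 [ 0.0015  0.0006 -0.0015]
1.2 [ 0.0168  0.0006 -0.0001]
1.1 [0.032  0.0005 0.0028]
1.0 [0.0467 0.0005 0.0073]
0.9 [0.0609 0.0005 0.0131]
0.8 [0.0745 0.0005 0.0204]
0.7 [0.0873 0.0005 0.029 ]
0.6 [0.0992 0.0005 0.0388]
0.5 [0.11   0.0005 0.0497]
0.4 [0.1197 0.0005 0.0617]
0.3 [0.1281 0.0005 0.0746]
0.2 [0.1352 0.0004 0.0882]
0.1 [0.1409 0.0004 0.1025]
-0.0 [0.1452 0.0004 0.1173]
```

Request:
jog_arm([
  [0.012,0,-0.001,0,0,0,-1],
  [0.024,0,0.001,0,0,0,-1],
  [0.036,0,0.004,0,0,0,-1],
  [0.048,0,0.008,0,0,0,-1],
  [0.06,0,0.013,0,0,0,-1],
])

```text
clock: 12.53
position: [0.5013, -0.1124, 0.2738]
ee_rot: [0.747, 0.665, 0.0, 0.0]
ft_force: [-1.4, -0.9, 4.9]
grip_width: -0.001
grasp_force: 1.8
```

Request:
jog_arm([
  [0.009,0,0.005,0,0,0,-1],
  [0.018,0,0.01,0,0,0,-1],
  [0.026,0,0.016,0,0,0,-1],
  [0.034,0,0.0225,0,0,0,-1],
  [0.042,0,0.029,0,0,0,-1],
])

```text
clock: 12.95
position: [0.506, -0.0717, 0.2442]
ee_rot: [0.747, 0.665, 0.0, 0.0]
ft_force: [0.2, -1.6, 1.0]
grip_width: 0.002
grasp_force: 1.2
```

```bash
python3 lid.py | grep -vE '^1.'
```

```text
[ 0.506  -0.0717  0.2442] [ 0.2 -1.6  1. ] 12.95 [0.747 0.665 0.    0.   ]
own [-0.0854  0.0116]
0.9 [-0.0418  0.0004 -0.0301]
0.8 [-0.0282  0.0004 -0.0228]
0.7 [-0.0155  0.0004 -0.0142]
0.6 [-0.0036  0.0004 -0.0044]
0.5 [0.0072 0.0004 0.0066]
0.4 [0.0169 0.0004 0.0185]
0.3 [0.0253 0.0004 0.0314]
0.2 [0.0324 0.0004 0.0451]
0.1 [0.0381 0.0004 0.0594]
-0.0 [0.0423 0.0004 0.0742]
```

Request:
jog_arm([
  [0.006,0,0.006,0,0,0,-1],
  [0.012,0,0.0125,0,0,0,-1],
  [0.017,0,0.019,0,0,0,-1],
  [0.021,0,0.025,0,0,0,-1],
  [0.025,0,0.031,0,0,0,-1],
])

```text
clock: 13.37
position: [0.5088, -0.0471, 0.2132]
ee_rot: [0.747, 0.665, 0.0, -0.0]
ft_force: [0.3, 0.5, 3.1]
grip_width: -0.001
grasp_force: 1.1
```

Request:
jog_arm([
  [0.003,0,0.006,0,0,0,-1],
  [0.006,0,0.012,0,0,0,-1],
  [0.009,0,0.018,0,0,0,-1],
  [0.011,0,0.024,0,0,0,-1],
  [0.013,0,0.029,0,0,0,-1],
])

```text
clock: 13.78
position: [0.5102, -0.0346, 0.1841]
ee_rot: [0.747, 0.665, -0.0, -0.0]
ft_force: [-0.5, 1.1, 1.8]
grip_width: -0.004
grasp_force: 0.9
```

Request:
jog_arm([
  [0.001,0,0.003,0,0,0,-1],
  [0.002,0,0.006,0,0,0,-1],
  [0.003,0,0.008,0,0,0,-1],
  [0.003,0,0.01,0,0,0,-1],
  [0.004,0,0.012,0,0,0,-1],
])

```text
clock: 14.2
position: [0.5107, -0.0312, 0.1727]
ee_rot: [0.747, 0.664, -0.0, 0.0]
ft_force: [-0.0, -1.0, 1.7]
grip_width: -0.002
grasp_force: 0.6
```

```bash
python3 lid.py | grep -vE '^1.'
```

```text
[ 0.5107 -0.0312  0.1727] [-0.  -1.   1.7] 14.2 [ 0.747  0.664 -0.     0.   ]
own [-0.0855  0.0524]
0.9 [-0.0826  0.0005 -0.1015]
0.8 [-0.0691  0.0005 -0.0942]
0.7 [-0.0563  0.0005 -0.0857]
0.6 [-0.0444  0.0005 -0.0758]
0.5 [-0.0336  0.0005 -0.0649]
0.4 [-0.0239  0.0005 -0.0529]
0.3 [-0.0155  0.0005 -0.04  ]
0.2 [-0.0084  0.0005 -0.0264]
0.1 [-0.0027  0.0005 -0.0121]
-0.0 [0.0016 0.0005 0.0027]
```

Now I'll press gently to full closure and watch the force.

Request:
jog_arm([
  [0,0,0.001,0,0,0,-1],
  [0,0,0.002,0,0,0,-1],
  [0,0,0.003,0,0,0,-1],
  [0,0,0.003,0,0,0,-1],
  [0,0,0.003,0,0,0,-1],
])

```text
clock: 14.62
position: [0.5108, -0.0306, 0.1701]
ee_rot: [0.747, 0.665, 0.0, 0.0]
ft_force: [-1.3, 1.1, 4.2]
grip_width: 0.001
grasp_force: 2.2
```

Request:
jog_arm([
  [0,0,0.0007,0,0,0,-1],
  [0,0,0.0014,0,0,0,-1],
  [0,0,0.002,0,0,0,-1],
  [0,0,0.002,0,0,0,-1],
  [0,0,0.002,0,0,0,-1],
])

```text
clock: 15.03
position: [0.511, -0.0306, 0.1699]
ee_rot: [0.747, 0.665, -0.0, 0.001]
ft_force: [-11.7, 1.5, 26.0]
grip_width: -0.003
grasp_force: 12.9
```

The lid meets a hard stop at z 0.170, so it is shut. I'll back off and look at the latch.

Request:
jog_arm([
  [0,0,-0.01,0,0,0,-1],
  [0,0,-0.03,0,0,0,-1],
  [-0.03,0,-0.05,0,0,0,-1],
  [-0.06,0,-0.06,0,0,0,-1],
  [-0.09,0,-0.07,0,0,0,-1],
])

```text
clock: 15.45
position: [0.5003, -0.1213, 0.2391]
ee_rot: [0.747, 0.665, 0.0, 0.001]
ft_force: [0.2, -0.5, -0.4]
grip_width: -0.0
grasp_force: 0.0
```

```bash
cat > look.py <<'E'
import sys
from h import *
from workcell import *
a=np.radians(-6.7);R=np.array([[np.cos(a),-np.sin(a)],[np.sin(a),np.cos(a)]]);o=np.array([.5895,-.0932])
O=np.zeros((400,800,3),np.uint8)
for i,n in enumerate(("scene","top")):
    c=optics.camera(n);P=cloud(c).reshape(-1,3);p=(P[:,:2]-o)@R;z=P[:,2];col=c["color"].reshape(-1,3)
    k=(col.max(1)<70)&(abs(p[:,0])<.045)&(p[:,1]>.085)&(p[:,1]<.17)&(z>.05)&(z<.16)
    if k.any(): print(n,'latch',k.sum(),np.percentile(np.c_[p,z][k],[2,50,98],0).round(3).tolist())
    k=(col.max(1)>75)&(abs(p[:,0]-.03)<.08)&(p[:,1]>.05)&(p[:,1]<.1)&(z>.138)&(z<.16);print(' lid front top z',np.median(z[k]),k.sum(),'edge y',np.percentile(p[k,1],98))
    u=c["color"][150:310,160:320] if i==0 else c["color"][110:240,240:370]
    O[:,i*400:i*400+400]=cv2.resize(u[:,:,::-1],(400,400))
cv2.imwrite("pics/%s.png"%sys.argv[1],O)
E
python3 look.py l1
```

```text
scene latch 334 [[-0.029, 0.087, 0.084], [0.001, 0.116, 0.128], [0.039, 0.142, 0.133]]
 lid front top z 0.14411926336569852 734 edge y 0.08798592411353114
top latch 186 [[-0.028, 0.094, 0.124], [-0.003, 0.116, 0.131], [0.022, 0.139, 0.138]]
 lid front top z 0.1468836274847306 515 edge y 0.08713441750689865
```

View pics/l1.png

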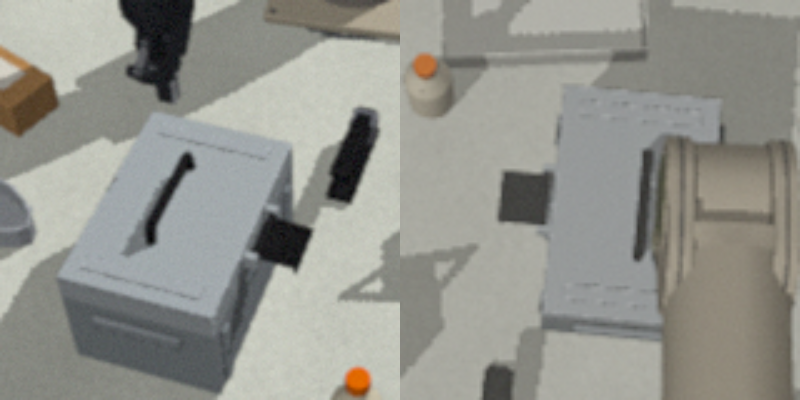

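The lid is shut flat, with its top at 0.145. The latch stands straight out at own y 94 to 140 and z 0.130, centred on x of about 0; in the crop it is at (282,242).

```bash
cat > latch.py <<'E'
import numpy as np
from to import *
a=np.radians(-6.7);R=np.array([[np.cos(a),-np.sin(a)],[np.sin(a),np.cos(a)]]);o=np.array([.5895,-.0932])
s=get_obs();Rc=Ro.from_quat(s["ee_rot"]);q=s["position"];print(q.round(4),s["ft_force"].round(1),s["clock"],"own",((q[:2]-o)@R).round(4))
T=lambda y,z:Rc.inv().apply(np.r_[o+R@[0,y],z]-q).round(4)
print("up",T(.14,.24),"pre",T(.143,.175))
for f in np.arange(1.6,-.01,-.2):
    y=.094+.038*np.sin(f)+.0025*np.cos(f)+.011;z=.128-.038*np.cos(f)+.0025*np.sin(f)+.025
    print(round(f,2),T(y,z))
E
python3 latch.py
```

```text
[ 0.5    -0.1261  0.2391] [-0.4 -0.7 -0.3] 15.55 own [-0.085  -0.0431]
up [ 0.1838  0.0836 -0.0012] pre [0.187  0.0835 0.0638]
1.6 [0.1869 0.0834 0.0822]
1.4 [0.1869 0.0834 0.0898]
1.2 [0.1854 0.0834 0.0973]
1.0 [0.1824 0.0834 0.1043]
0.8 [0.1781 0.0834 0.1105]
0.6 [0.1726 0.0835 0.1158]
0.4 [0.1662 0.0835 0.1199]
0.2 [0.1591 0.0836 0.1226]
0.0 [0.1516 0.0836 0.1239]
```

Request:
jog_arm([
  [0.035,0.016,-0.01,0,0,0,-1],
  [0.073,0.033,-0.01,0,0,0,-1],
  [0.11,0.05,-0.01,0,0,0,-1],
  [0.148,0.067,-0.005,0,0,0,-1],
  [0.184,0.0835,0,0,0,0,-1],
])

```text
clock: 15.97
position: [0.6056, 0.0549, 0.2377]
ee_rot: [0.747, 0.664, 0.0, 0.0]
ft_force: [0.6, -0.2, -1.2]
grip_width: 0.001
grasp_force: 0.0
```

Request:
jog_arm([
  [0.003,0,0.015,0,0,0,-1],
  [0.003,0,0.035,0,0,0,-1],
  [0.003,0,0.055,0,0,0,-1],
  [0.003,0,0.065,0,0,0,-1],
  [0.003,0,0.07,0,0,0,-1],
])

```text
clock: 16.38
position: [0.6042, 0.0557, 0.1661]
ee_rot: [0.747, 0.665, -0.001, -0.001]
ft_force: [-0.0, -0.3, -0.3]
grip_width: -0.004
grasp_force: 0.0
```

```bash
python3 latch.py
```

```text
[0.6042 0.0557 0.1661] [-0.  -0.3 -0.3] 16.3833 own [-0.0028  0.1496]
up [-0.0097  0.0026 -0.0739] pre [-0.0066  0.0027 -0.009 ]
1.6 [-0.0067  0.0028  0.0094]
1.4 [-0.0068  0.0028  0.017 ]
1.2 [-0.0083  0.0028  0.0245]
1.0 [-0.0113  0.0028  0.0315]
0.8 [-0.0156  0.0029  0.0377]
0.6 [-0.0211  0.0029  0.043 ]
0.4 [-0.0275  0.0029  0.0471]
0.2 [-0.0346  0.0029  0.0498]
0.0 [-0.0421  0.0029  0.0511]
```

Request:
jog_arm([
  [-0.0067,0.003,0.005,0,0,0,-1],
  [-0.0067,0.003,0.01,0,0,0,-1],
  [-0.0068,0.003,0.014,0,0,0,-1],
  [-0.007,0.003,0.018,0,0,0,-1],
  [-0.008,0.003,0.022,0,0,0,-1],
])

```text
clock: 16.8
position: [0.6075, 0.0475, 0.1463]
ee_rot: [0.747, 0.664, 0.001, 0.001]
ft_force: [1.4, -0.5, 1.4]
grip_width: 0.003
grasp_force: 0.8
```

```bash
python3 latch.py
```

```text
[0.6075 0.0475 0.1463] [ 1.4 -0.5  1.4] 16.8 own [0.0015 0.1419]
up [-0.0018 -0.0014 -0.0937] pre [ 0.0012 -0.0015 -0.0287]
1.6 [ 0.0011 -0.0015 -0.0103]
1.4 [ 0.001  -0.0015 -0.0027]
1.2 [-0.0005 -0.0015  0.0047]
1.0 [-0.0035 -0.0015  0.0117]
0.8 [-0.0079 -0.0015  0.018 ]
0.6 [-0.0133 -0.0015  0.0233]
0.4 [-0.0198 -0.0015  0.0273]
0.2 [-0.0269 -0.0015  0.03  ]
0.0 [-0.0344 -0.0015  0.0313]
```

Contact is light and the plan is tracking, so I'll continue round the arc.

Request:
jog_arm([
  [0,0,0.003,0,0,0,-1],
  [-0.001,0,0.007,0,0,0,-1],
  [-0.003,0,0.011,0,0,0,-1],
  [-0.0055,0,0.015,0,0,0,-1],
  [-0.0085,0,0.0185,0,0,0,-1],
])

```text
clock: 17.22
position: [0.6061, 0.0393, 0.127]
ee_rot: [0.747, 0.665, 0.0, -0.0]
ft_force: [1.1, 1.5, 0.9]
grip_width: 0.003
grasp_force: 0.9
```

Request:
jog_arm([
  [-0.004,0,0.004,0,0,0,-1],
  [-0.008,0,0.0065,0,0,0,-1],
  [-0.012,0,0.009,0,0,0,-1],
  [-0.016,0,0.011,0,0,0,-1],
  [-0.019,0,0.012,0,0,0,-1],
])

```text
clock: 17.63
position: [0.6037, 0.0195, 0.1151]
ee_rot: [0.747, 0.664, -0.0, -0.0]
ft_force: [0.6, 1.1, 1.2]
grip_width: -0.001
grasp_force: 0.8
```

```bash
python3 latch.py
```

```text
[0.6037 0.0195 0.1151] [0.6 1.1 1.2] 17.6333 own [0.0009 0.1135]
up [ 0.0264 -0.001  -0.1249] pre [ 0.0294 -0.001  -0.0599]
1.6 [ 0.0294 -0.001  -0.0415]
1.4 [ 0.0293 -0.001  -0.0339]
1.2 [ 0.0278 -0.001  -0.0265]
1.0 [ 0.0248 -0.001  -0.0195]
0.8 [ 0.0205 -0.001  -0.0132]
0.6 [ 0.015  -0.001  -0.0079]
0.4 [ 0.0086 -0.0009 -0.0039]
0.2 [ 0.0015 -0.0009 -0.0011]
0.0 [-0.006  -0.0009  0.0001]
```

Request:
jog_arm([
  [-0.002,0,0,0,0,0,-1],
  [-0.004,0,0,0,0,0,-1],
  [-0.0055,0,0,0,0,0,-1],
  [-0.0065,0,0,0,0,0,-1],
  [-0.0065,0,0,0,0,0,-1],
])

```text
clock: 18.05
position: [0.603, 0.0156, 0.1153]
ee_rot: [0.747, 0.665, 0.001, -0.001]
ft_force: [2.8, 6.9, -3.7]
grip_width: -0.0
grasp_force: 3.6
```

Request:
jog_arm([
  [-0.001,0,0,0,0,0,-1],
  [-0.002,0,0,0,0,0,-1],
  [-0.003,0,0,0,0,0,-1],
  [-0.003,0,0,0,0,0,-1],
  [-0.003,0,0,0,0,0,-1],
])

```text
clock: 18.47
position: [0.603, 0.0155, 0.1157]
ee_rot: [0.746, 0.666, 0.002, -0.002]
ft_force: [4.4, 14.4, -4.0]
grip_width: -0.001
grasp_force: 7.5
```

There is a firm stop at 14 N. I'll withdraw and verify.

Request:
jog_arm([
  [0.01,0,0,0,0,0,-1],
  [0.03,0,0,0,0,0,-1],
  [0.06,0,-0.02,0,0,0,-1],
  [0.09,-0.02,-0.05,0,0,0,-1],
  [0.11,-0.05,-0.08,0,0,0,-1],
])

```text
clock: 18.88
position: [0.5717, 0.1225, 0.1892]
ee_rot: [0.747, 0.665, -0.0, -0.001]
ft_force: [-0.0, 0.4, 0.8]
grip_width: 0.0
grasp_force: 0.0
```

Request:
jog_arm([
  [0,-0.03,-0.03,0,0,0,-1],
  [0,-0.06,-0.06,0,0,0,-1],
  [0,-0.08,-0.08,0,0,0,-1],
  [0,-0.08,-0.08,0,0,0,-1],
  [0,-0.08,-0.08,0,0,0,-1],
])

```text
clock: 19.3
position: [0.4923, 0.1297, 0.2703]
ee_rot: [0.747, 0.664, 0.0, 0.002]
ft_force: [-0.7, -0.2, -0.1]
grip_width: -0.001
grasp_force: 0.0
```

```bash
python3 look.py l2
```

```text
scene latch 152 [[-0.029, 0.087, 0.078], [0.004, 0.099, 0.109], [0.041, 0.102, 0.134]]
 lid front top z 0.14440946672447333 734 edge y 0.08816546526797345
top latch 27 [[-0.028, 0.092, 0.127], [-0.0, 0.095, 0.135], [0.027, 0.098, 0.14]]
 lid front top z 0.14696319945899755 510 edge y 0.08478480595383359
```

View pics/l2.png

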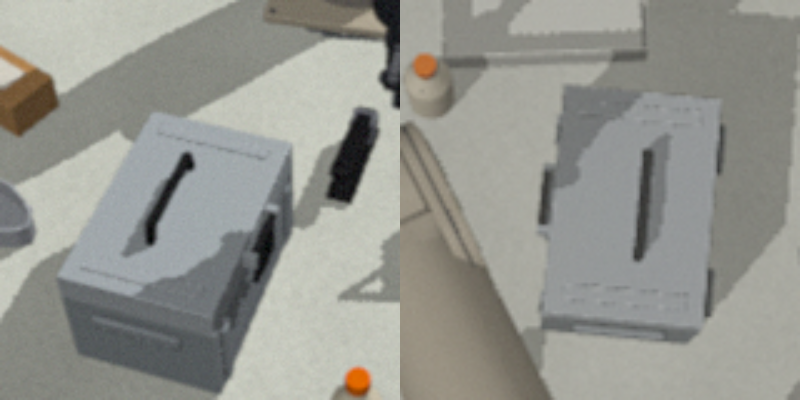

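The latch now hangs flat against the front: crop (262,245), y of about 0.099 over z 0.08 to 0.13. The lid is shut, its top at 0.145, and the robot is clear.

```bash
python3 -c "
from workcell import workorder
print(workorder.hand_in())"
```

```text
the job is handed in; nothing more can be done
None
```

The full rack is in the case's bay, the lid is shut and the latch lies flat against the front; I handed the job in at about 19 s, and no verdict came back.

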